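# Lock the drying rack with its pin

## Task

Lock the small drying rack: take the orange-knobbed steel pin out of the wooden tool block and thread it down through the slotted blue cover, the hole of the yellow sliding bar under it and the two red lugs below, until its collar sits fully home on the cover, and let go. The yellow bar has slid out of line: find its hole and bring the bar back into line on the way. Work gently, never loading the rack through the pin with more than about 40 N, and leave everything else where it stands.

Things in the scene. Friction and masses are not known exactly. Their poses are not given: they have to be found in the camera images.
- rack: Fixed blue drying-rack bracket; on its -y side three wire trays (up to 90 mm high, out to 336 mm). Origin on the table straight below the common axis of the two lug holes; z up. Heights are above the table. Cover at 96 to 100 mm, 52 mm wide in x, from y -58 to +100 mm, with a slot 16 mm wide in x that runs from y -9 to +49 mm. All its edges are hard.
- rack_bar (a point): Where the bar's hole is when in line: on the lug axis, 96 mm up. Yellow bar at 90 to 96 mm, seen through the slot, one round 14 mm hole. Slides along the rack's y only, about 2 N friction, from an end stop at 0 (hole in line with lugs) to +42 mm. Starts 8 to 40 mm towards +y; where is not reported (this point is fixed): find it by feel or sight.
- rack_lugs (a point): On the lug axis, at the top of the upper red lug, 68 mm up. Red lugs at 60 to 68 mm and 28 to 36 mm, each with a round 14 mm hole on this axis.
- rack_catch (a point): On the lug axis, 30 mm up: the starting top of a stiff black catch in the lower lug. The pin's nose must push it down 12 mm with about 6 N (more when fast); it stays where it is left.
- rack_mouth (a point): On the lug axis at the top face of the cover, 100 mm above the table; axes as rack.
- pin: Loose steel locking pin, 0.12 to 0.2 kg, standing nose down in one hole of the block, nose 10 mm above the table. Origin at the nose, z towards the knob. Nose 9.5 mm wide, coned to 12 mm at 6 mm; shaft 12 mm wide to 82 mm; collar 30 mm wide, 82 to 86 mm; orange square knob 26 x 26 mm, sides along x and y, 86 to 126 mm. Home: collar's underside on the cover, nose 18 mm above the table.
- pin_knob (a point): Point on the pin's axis in the knob, 108 mm from the nose: where to grip.
- pin_tip (a point): The pin's nose (same point as the origin of pin).
- block: Fixed wooden tool block, 70 x 170 x 60 mm (x, y, z), origin under its centre; three holes 14 mm wide and 50 mm deep, on its y axis at -55, 0 and +55 mm, holding the pin, the brush and the awl in any order.
- brush: Loose small brush standing in the block, 138 mm long, origin at its lower end; leave alone.
- awl: Loose blue-handled awl standing in the block, 128 mm long, origin at its lower end; leave alone.
- sprayer: Loose white and orange pump sprayer, 104 mm wide, 231 mm high, origin under its centre; leave alone.
- weight: Loose brass paper weight, 60 mm wide, 70 mm high, origin under its centre; leave alone.
- pot: Loose glass pot with green cap, 64 mm wide, 75 mm high, origin under its centre; leave alone.
- roller: Loose paper roller with wooden barrel (110 mm along y) and blue handle, lying on the table, 34 mm high, origin under the barrel's centre; leave alone.
Not all that is in view belongs to the job. What is shaped like the pin but pink is not meant.

How it is judged:
By the outcome, as a careful person would: the job done as asked, in the order asked, and still so for the second after the job is handed in, with the robot touching nothing.
It also fails if it takes over 70 s, if anything falls off the work surface, if the arm or the gripper's body presses on something with over 40 N, if the wrist force passes 120 N, or if a joint passes its speed limit or range.

## Robot

A 6-joint arm with a two-finger parallel gripper is mounted at the origin on the work surface. World frame = base frame: x ahead of the robot, y to its left, z up, the work surface at z = 0. Lengths are in m, angles in rad, forces in N, time in s.
With the tool pointing down it reaches from about 0.25 to 0.775 m from the base axis. Payload 4 kg.
Tool frame: the origin (TCP) lies midway between the tips of the shut fingers; the grasp point (between the pads) lies 19 mm behind it; z points along the fingers, x is the direction in which the jaws open and shut, and the axes are right-handed (so a half turn about z gives the same grasp; the last joint's range is limited). The gripper opens to 94 mm and grips with 3 to 60 N. Pads are 16 mm wide; open, the fingers measure 119 mm over their backs; the gripper's body (75 mm by 177 mm) begins 78 mm behind the grasp point.
Start: joints at [1.064, 0.087, 1.371, -0, 1.684, -0.103], TCP at [0.216, 0.506, 0.206] pointing down, gripper open.
Joint ranges: [-3.1, 3.1], [-0.76, 2.03], [0.27, 2.55], [-1.08, 4.22], [0.17, 2.65], [-2.57, 2.57]. Speed limits (rad/s): [2.79, 2.79, 3.14, 3.14, 3.14, 3.14].

## Interface

Orientations are given as [roll, pitch, yaw] about the fixed x, y, z axes, in that order (R = Rz(yaw) Ry(pitch) Rx(roll)).
In Python, from bench import robot gives the robot as it stands.
- The arm moves only by the shell command python3 -m handwheel 'ROWS'. ROWS is a JSON object of lists of equal length, an entry for each row: "delta_pos": the shift along the tool's x, y, z in mm, a list of three; "rotation": the turn, a rotation vector about the tool's x, y, z in rad, a list of three; "claw": the closure, from -1 (fully open) to 1 (shut). In form: {"delta_pos": [[tx, ty, tz], ...], "rotation": [[wx, wy, wz], ...], "claw": [claw, ...]}. A call has exactly 8 rows; each row shifts and turns the commanded pose from where the row before left it, along the tool's axes as they then stand; what a row does not reach is not made up. A row lasts 1/8 s, in which the tool goes at most 62.5 mm and 10.7 degrees, less where a joint would pass 70% of its speed; a pose out of reach is approached as far as the arm can. A call with a gripper value outside its range is refused whole. The fingers move at their own pace and stop on an object; the grip force is fixed at half the most. Time passes only in rows, so rows that do not move let the fingers close, or fill a call up. It gives the time, the measured TCP pose, the force and the opening at its end, in the units of the state.
- robot.get_obs(): the state, without advancing time (a new reading comes with each control period).
- robot.snapshot(name): name is "side" or "top" or "wrist"; returns a dict with "color" (400x640x3 uint8, red, green, blue), "intrinsics" (3x3 intrinsics, pixels), "k1" (the pictures are not rectified: a ray, as slopes to the right and down, at radius r is drawn at 1 + k1 r^2 times it, then the intrinsics apply), "eye" and "rotation" of the camera in the world. Camera axes: x right, y down, z forward; pixel columns grow to the right and rows downward; lengths in m; the calibration is good to about 2 mm. A picture is of the moment at which its call begins. There is no depth.
- robot.close_job(): hands the job in, once; it reports no verdict.
The state is a dict: "time": time; "joint_positions": joint angles; "qvel": joint speeds; "joint_torque": joint torques, N m; "tool_pos": TCP position; "ee_rot": TCP orientation; "wrist_force": force on the tool from outside, world axes, zero at the start; "wrist_torque": the same for the moment, N m; "width": finger opening in m.
Only numpy, scipy, OpenCV 4.12 (cv2) and the standard library are available. Lean on these libraries where they do the work, as an engineer would, in place of code of your own. Each camera call takes 0.05 s, during which the arm holds its last target.

## Working session

There is one attempt and no reset: what is moved stays moved. The work goes in short steps, Python scripts to look and compute and a shell command to move; the robot and the scene stay as the last step left them, time stands still between calls to the robot, and variables do not carry over. Pictures are saved under pics/ and viewed, and the job is handed in when it is done.

```bash
ls; mkdir -p pics; cat > h.py <<'E'
import numpy as np, cv2
from bench import robot
def save(n,f):
    s=robot.snapshot(n); cv2.imwrite(f,s['color'][:,:,::-1]); return s
E
python3 - <<'E'
from h import *
import pickle
for n in ['side','top','wrist']:
    s=save(n,f'pics/{n}0.png'); pickle.dump(s,open(f'{n}0.pkl','wb'))
    print(n,s['intrinsics'].tolist() if hasattr(s['intrinsics'],'tolist') else s['intrinsics'],s['k1'],s['eye'],np.round(s['rotation'],4).tolist())
print(robot.get_obs())
E
```

```text
pics
side [[433.1649937650812, 0.0, 319.18632795342086], [0.0, 433.1649937650812, 202.97983306835516], [0.0, 0.0, 1.0]] -0.02323913607067252 [ 0.54174376 -0.53534671  0.74864288] [-2.3342, -0.0095, -0.0004]
top [[467.4998196122341, 0.0, 316.42768314932545], [0.0, 467.4998196122341, 199.39170740101574], [0.0, 0.0, 1.0]] -0.030897266413913615 [0.4962771  0.16559771 1.28548923] [-3.0806, 0.0073, -1.582]
wrist [[281.2107724293068, 0.0, 315.46781405319456], [0.0, 281.2107724293068, 200.15609384376674], [0.0, 0.0, 1.0]] -0.008919585321334262 [0.14484535 0.53525687 0.38437394] [2.8769, 0.0019, 1.1663]
{'time': 0.15, 'joint_positions': array([ 1.06388901e+00,  8.78281636e-02,  1.37184578e+00, -2.50202022e-06,
        1.68359276e+00, -1.03099233e-01]), 'qvel': array([-0.00048244, -0.00163316, -0.00337704,  0.00110778, -0.00014836,
        0.00023491]), 'joint_torque': array([ 1.51228851e-03, -3.40646803e+01, -3.02791250e+01,  7.17782462e-02,
        3.06082552e-02, -1.03566395e-04]), 'tool_pos': array([0.21591887, 0.50541392, 0.20458069]), 'ee_rot': array([-3.14142284e+00,  1.66540968e-03,  1.16698810e+00]), 'wrist_force': array([ 0.12593053, -0.1779261 ,  1.15564636]), 'wrist_torque': array([-0.01086744,  0.00521311, -0.02327952]), 'width': 0.09408369164439843}
```

View pics/top0.png

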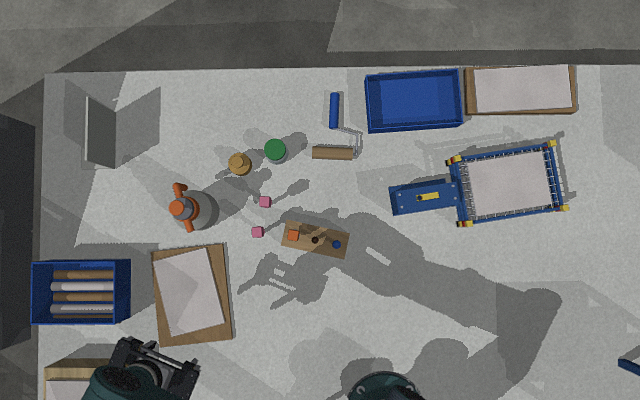

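View pics/side0.png

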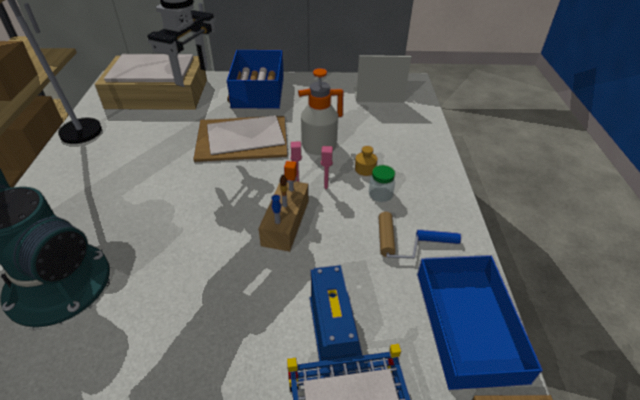

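View pics/wrist0.png

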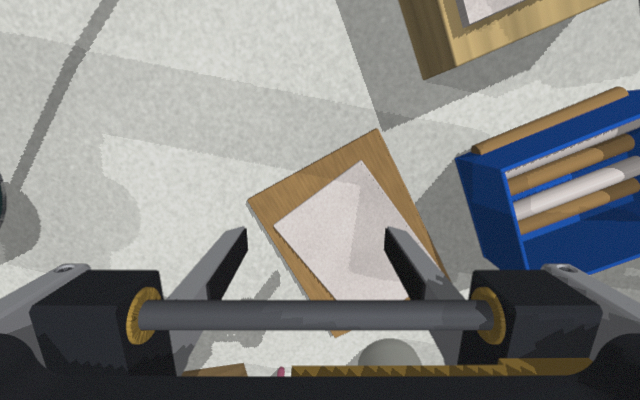

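```bash
cat >> h.py <<'E'
from scipy.spatial.transform import Rotation as Ro
def cam(s):
    return Ro.from_euler('xyz',s['rotation']).as_matrix()
def ray(s,u,v):
    K=np.array(s['intrinsics']); d=np.array([(u-K[0,2])/K[0,0],(v-K[1,2])/K[1,1]])
    p=d.copy()
    for _ in range(20): p=d/(1+s['k1']*(p@p))
    r=cam(s)@np.array([p[0],p[1],1]); return np.array(s['eye']),r
def atz(s,u,v,z):
    e,r=ray(s,u,v); return e+r*(z-e[2])/r[2]
def proj(s,P):
    K=np.array(s['intrinsics']); c=cam(s).T@(np.array(P)-s['eye']); p=c[:2]/c[2]; p=p*(1+s['k1']*(p@p))
    return np.array([K[0,0]*p[0]+K[0,2],K[1,1]*p[1]+K[1,2]])
def tri(obs):
    A=np.zeros((3,3));b=np.zeros(3)
    for s,u,v in obs:
        e,r=ray(s,u,v); r/=np.linalg.norm(r); M=np.eye(3)-np.outer(r,r); A+=M;b+=M@e
    X=np.linalg.solve(A,b); return X
def crop(f,o,x0,y0,w,h,k):
    im=cv2.imread(f)[y0:y0+h,x0:x0+w]; cv2.imwrite(o,cv2.resize(im,None,fx=k,fy=k,interpolation=cv2.INTER_CUBIC))
E
python3 - <<'E'
from h import *
import pickle
crop('pics/top0.png','pics/t_block.png',240,180,120,90,6)
crop('pics/top0.png','pics/t_rack.png',380,170,100,60,8)
crop('pics/side0.png','pics/s_block.png',240,130,120,130,4)
crop('pics/side0.png','pics/s_rack.png',280,255,130,140,4)
E
```

```text
(no output)
```

View pics/t_block.png

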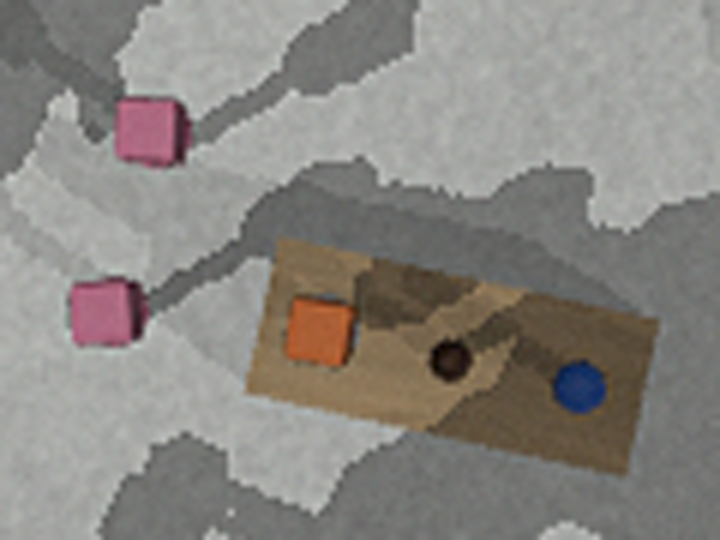

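View pics/t_rack.png

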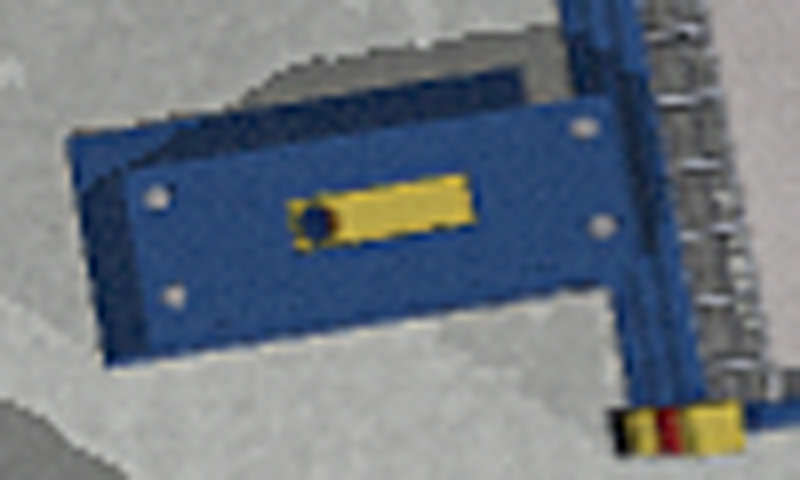

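View pics/s_block.png

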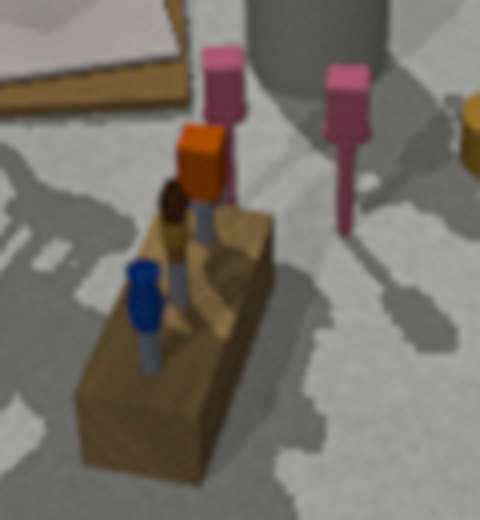

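View pics/s_rack.png

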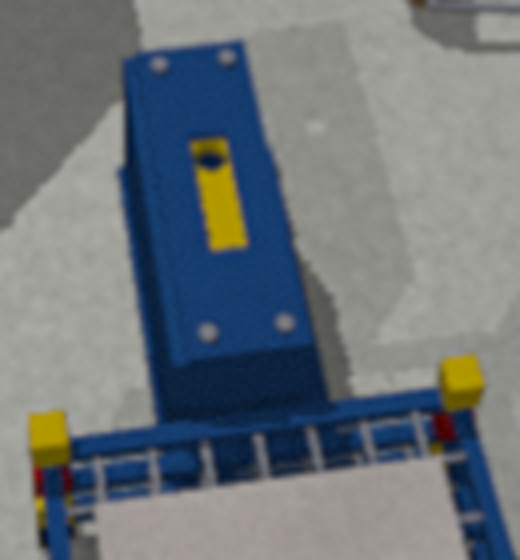

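```bash
python3 - <<'E'
from h import *
import pickle
t=pickle.load(open('top0.pkl','rb')); s=pickle.load(open('side0.pkl','rb'))
T=lambda x,y,x0,y0,k:((x+.5)/k+x0-.5,(y+.5)/k+y0-.5)
def both(n,a,b,z,k0=(240,180,6),k1=(240,130,4)):
    a=T(*a,*k0);b=T(*b,*k1)
    print(n,'top',atz(t,*a,z).round(4),'side',atz(s,*b,z).round(4),'tri',tri([(t,*a),(s,*b)]).round(4))
both('knob',(320,332),(204,135),.136)   # top centre
both('pinkA',(99,312),(224,57),.126)
both('pinkB',(146,130),(348,75),.126)
both('brush',(451,362),(174,188),.148); both('awl',(580,388),(143,268),.138)
R0=(380,170,8);R1=(280,255,4)
# rack: slot corners, top: TL(288,203) TR(467,174) BR(476,222) BL(298,250) ; side: slot TL(190,140) TR(227,138) BR(248,247) BL(210,251)
print('slot')
for n,a,b in [('+y,+x',(288,203),(227,138)),('-y,+x',(467,174),(248,247)),('-y,-x',(476,222),(210,251)),('+y,-x',(298,250),(190,140))]: both(n,a,b,.100,R0,R1)
for n,a,b in [('+y,+x',(122,172),(243,41)),('-y,+x',(610,97),(0,0)),('-y,-x',(630,283),(0,0)),('+y,-x',(150,353),(123,61))]: both(n,a,b,.100,R0,R1)
both('hole',(318,224),(211,160),.096,R0,R1)
for n,a,b in [('1',(157,197),(228,57)),('2',(175,296),(159,65)),('3',(584,127),(284,322)),('4',(602,226),(207,332))]: both(n,a,b,.101,R0,R1)
E
```

```text
knob top [0.4799 0.2318 0.136 ] side [0.4833 0.2337 0.136 ] tri [0.4817 0.2319 0.1374]
pinkA top [0.489  0.3237 0.126 ] side [0.4909 0.322  0.126 ] tri [0.4899 0.3239 0.1246]
pinkB top [0.5641 0.3039 0.126 ] side [0.5659 0.3048 0.126 ] tri [0.5649 0.3038 0.1266]
brush top [0.4674 0.1783 0.148 ] side [0.4706 0.1732 0.148 ] tri [0.4687 0.1784 0.1435]
awl top [0.456  0.1259 0.138 ] side [0.4572 0.1209 0.138 ] tri [0.4562 0.1258 0.1335]
slot
+y,+x top [ 0.5772 -0.0787  0.1   ] side [ 0.579  -0.0809  0.1   ] tri [ 0.5782 -0.0792  0.0975]
-y,+x top [ 0.5858 -0.1359  0.1   ] side [ 0.5863 -0.1366  0.1   ] tri [ 0.5861 -0.1361  0.0992]
-y,-x top [ 0.5704 -0.1384  0.1   ] side [ 0.5701 -0.1386  0.1   ] tri [ 0.5703 -0.1384  0.0997]
+y,-x top [ 0.5622 -0.0815  0.1   ] side [ 0.5623 -0.0821  0.1   ] tri [ 0.5623 -0.0816  0.0993]
+y,+x top [ 0.5877 -0.0261  0.1   ] side [ 0.5881 -0.026   0.1   ] tri [ 0.5879 -0.0261  0.1001]
-y,+x top [ 0.6098 -0.1823  0.1   ] side [ 0.472 -0.002  0.1  ] tri [ 0.5417 -0.1383  0.2792]
-y,-x top [ 0.5505 -0.1869  0.1   ] side [ 0.472 -0.002  0.1  ] tri [ 0.5165 -0.1394  0.2716]
+y,-x top [ 0.53   -0.0338  0.1   ] side [ 0.5317 -0.0381  0.1   ] tri [ 0.5309 -0.0345  0.0952]
hole top [ 0.5706 -0.0889  0.096 ] side [ 0.5717 -0.09    0.096 ] tri [ 0.5712 -0.0892  0.0948]
1 top [ 0.5795 -0.0369  0.101 ] side [ 0.5807 -0.0363  0.101 ] tri [ 0.58   -0.0368  0.1016]
2 top [ 0.548  -0.0419  0.101 ] side [ 0.5485 -0.0411  0.101 ] tri [ 0.5482 -0.0418  0.1018]
3 top [ 0.6002 -0.1734  0.101 ] side [ 0.5997 -0.1723  0.101 ] tri [ 0.5999 -0.173   0.1023]
4 top [ 0.5686 -0.1782  0.101 ] side [ 0.568  -0.1769  0.101 ] tri [ 0.5682 -0.1777  0.1026]
```

```bash
python3 -m handwheel '{"delta_pos":[[-10,24,0],[-20,47,0],[-20,47,0],[-20,47,0],[-20,47,0],[-20,47,0],[-20,47,0],[-18,45,0]],"rotation":[[0,0,0.16],[0,0,0],[0,0,0],[0,0,0],[0,0,0],[0,0,0],[0,0,0],[0,0,0]],"claw":[-1,-1,-1,-1,-1,-1,-1,-1]}'
python3 - <<'E'
from h import *
import pickle
t=pickle.load(open('top0.pkl','rb')); s=pickle.load(open('side0.pkl','rb'))
T=lambda x,y,x0=240,y0=180,k=6:((x+.5)/k+x0-.5,(y+.5)/k+y0-.5)
# knob yaw from orange mask
im=t['color'][225:250,280:308]; im=cv2.resize(im,None,fx=8,fy=8,interpolation=cv2.INTER_CUBIC)
hsv=cv2.cvtColor(im,cv2.COLOR_RGB2HSV); m=((hsv[...,0]<14)&(hsv[...,1]>170)).astype(np.uint8)
c=max(cv2.findContours(m,0,2)[0],key=cv2.contourArea); r=cv2.minAreaRect(c); b=cv2.boxPoints(r); print(r)
P=[atz(t,*T(*p,280,225,8),.136)[:2] for p in b]
for i in range(4): d=P[(i+1)%4]-P[i]; print(P[i].round(4),np.linalg.norm(d).round(4),np.degrees(np.arctan2(d[1],d[0])).round(1))
B=[atz(t,*T(*p),.06)[:2] for p in [(280,238),(658,320),(627,473),(247,393)]]
print('block'); 
for i in range(4): d=B[(i+1)%4]-B[i]; print(B[i].round(4),np.linalg.norm(d).round(4),np.degrees(np.arctan2(d[1],d[0])).round(1))
C=np.mean(B,0); y=(B[0]+B[3]-B[1]-B[2]); y/=np.linalg.norm(y); print(C,[C+o*y for o in(.055,0,-.055)])
E
```

```text
time: 1.15
tool_pos: [0.4375, 0.1942, 0.2052]
ee_rot: [-3.141, -0.0, 1.007]
wrist_force: [0.9, 0.5, -0.1]
width: 0.0938
((106.89189147949219, 82.14864349365234), (86.63826751708984, 80.8843002319336), 9.462322235107422)
[0.4703 0.247 ] 0.0247 -9.9
[0.4946 0.2428] 0.0266 -100.1
[0.49   0.2166] 0.0247 170.0
[0.4656 0.2209] 0.0266 80.0
block
[0.52   0.2533] 0.1687 -102.9
[0.4824 0.0888] 0.0677 167.7
[0.4162 0.1033] 0.1689 77.5
[0.4527 0.2682] 0.0689 -12.5
[0.46781714 0.17843365] [array([0.4798722 , 0.23209626]), array([0.46781714, 0.17843365]), array([0.45576207, 0.12477104])]
```

```bash
python3 -m handwheel '{"delta_pos":[[0,0,0],[0,0,0],[0,0,0],[0,0,0],[0,0,0],[0,0,0],[0,0,0],[0,0,0]],"rotation":[[0,0,0.15],[0,0,0.15],[0,0,0.15],[0,0,0.15],[0,0,0.15],[0,0,0.15],[0,0,0.15],[0,0,0.147]],"claw":[-1,-1,-1,-1,-1,-1,-1,-1]}'
python3 - <<'E'
from h import *
import pickle
s=save('wrist','pics/w1.png'); pickle.dump(s,open('w1.pkl','wb'))
o=robot.get_obs(); p=o['tool_pos'];y=o['ee_rot'][2]; print(p,o['ee_rot'])
R=Ro.from_euler('xyz',o['ee_rot']).as_matrix(); print(R.T@(np.array([.480,.232,p[2]])-p)*1000)
print(proj(s,[.48,.232,.136]))
E
```

```text
time: 2.15
tool_pos: [0.4367, 0.1957, 0.2051]
ee_rot: [3.141, 0.001, -0.195]
wrist_force: [-0.1, -0.5, -0.5]
width: 0.0942
[0.43671401 0.19568844 0.20507481] [ 3.14129323e+00  5.86315005e-04 -1.97860069e-01]
[ 3.53036348e+01 -4.41118910e+01 -3.39071381e-02]
[356.99877938 160.85686861]
```

View pics/w1.png

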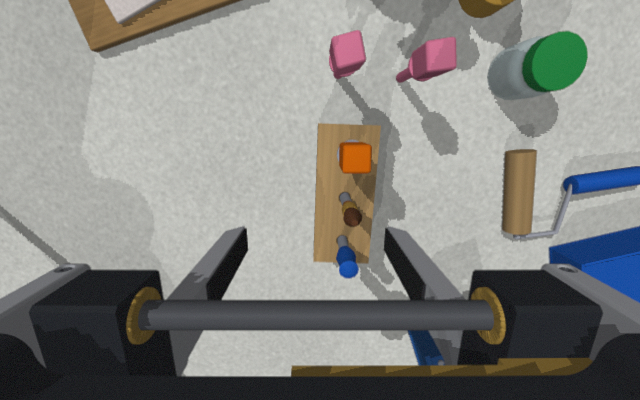

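```bash
python3 - <<'E'
from h import *
crop('pics/w1.png','pics/w1c.png',320,110,80,100,6)
E
```

```text
(no output)
```

View pics/w1c.png

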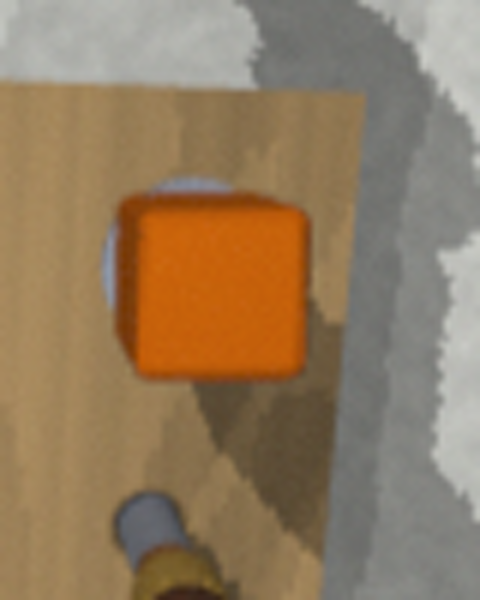

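```bash
python3 - <<'E'
from h import *
import pickle
t=pickle.load(open('top0.pkl','rb')); s=pickle.load(open('side0.pkl','rb'));w=pickle.load(open('w1.pkl','rb'))
a=(240+320.5/6-.5,180+332.5/6-.5); b=(240+204.5/4-.5,130+135.5/4-.5); c=(320+222.5/6-.5,110+292.5/6-.5)
print(atz(w,*c,.136),tri([(t,*a),(s,*b),(w,*c)]),tri([(t,*a),(w,*c)]))
E
python3 -m handwheel '{"delta_pos":[[10,-13,0],[15,-19,0],[10,-13,0],[0,0,20],[0,0,20],[0,0,20],[0,0,10],[0,0,0]],"rotation":[[0,0,0],[0,0,0],[0,0,0],[0,0,0],[0,0,0],[0,0,0],[0,0,0],[0,0,0]],"claw":[-1,-1,-1,-1,-1,-1,-1,-1]}'
python3 - <<'E'
from h import *
import pickle
s=save('wrist','pics/w2.png'); pickle.dump(s,open('w2.pkl','wb'))
o=robot.get_obs(); print(o['tool_pos'],o['ee_rot'])
for c in ['side','top']:
  x=save(c,f'pics/{c}2.png');pickle.dump(x,open(f'{c}2.pkl','wb'))
E
```

```text
[0.48000033 0.23434049 0.136     ] [0.48110542 0.23327004 0.13570477] [0.48039663 0.23271905 0.12751531]
time: 3.2
tool_pos: [0.4795, 0.2334, 0.1347]
ee_rot: [3.141, 0.002, -0.189]
wrist_force: [-0.7, 0.1, 0.1]
width: 0.0941
[0.48001561 0.23354885 0.13564751] [-3.14147157e+00 -3.35954469e-05 -1.89512177e-01]
```

View pics/w2.png

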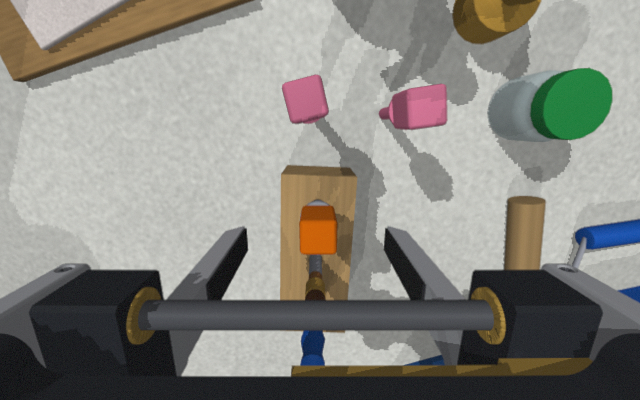

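View pics/side2.png

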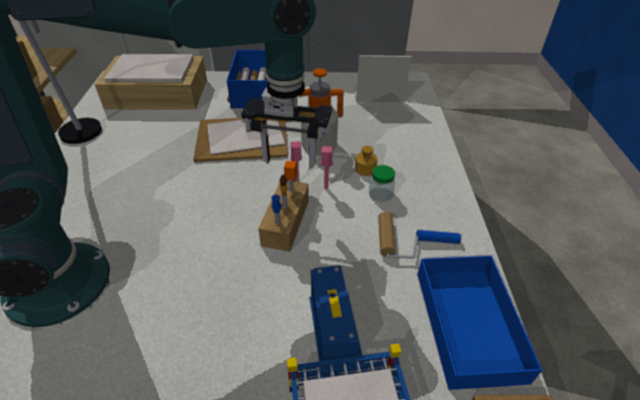

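```bash
python3 -m handwheel '{"delta_pos":[[0,0,12],[0,0,14],[0,0,10],[0,0,0],[0,0,0],[0,0,0],[0,0,0],[0,0,0]],"rotation":[[0,0,0],[0,0,0],[0,0,0],[0,0,0],[0,0,0],[0,0,0],[0,0,0],[0,0,0]],"claw":[-1,-1,-1,-0.3,0.4,1,1,1]}'
python3 -m handwheel '{"delta_pos":[[0,0,0],[0,0,0],[0,0,0],[0,0,0],[0,0,0],[0,0,0],[0,0,0],[0,0,0]],"rotation":[[0,0,0],[0,0,0],[0,0,0],[0,0,0],[0,0,0],[0,0,0],[0,0,0],[0,0,0]],"claw":[1,1,1,1,1,1,1,1]}'
python3 - <<'E'
from h import *
o=robot.get_obs(); print(o['tool_pos'],o['ee_rot'],o['width'],o['wrist_torque'])
save('side','pics/side3.png');save('wrist','pics/w3.png'); crop('pics/side3.png','pics/s3.png',230,90,120,170,4)
E
```

```text
time: 4.35
tool_pos: [0.4799, 0.2334, 0.0998]
ee_rot: [-3.141, -0.0, -0.19]
wrist_force: [-0.5, 0.3, -0.5]
width: 0.0472
time: 5.35
tool_pos: [0.4799, 0.2333, 0.0995]
ee_rot: [-3.141, -0.0, -0.19]
wrist_force: [1.7, 0.3, -0.7]
width: 0.0259
[0.47992471 0.23333474 0.09953194] [-3.14145764e+00 -3.79809997e-04 -1.90015630e-01] 0.025944133376604374 [-0.12544736 -0.15046098 -0.03393352]
```

View pics/s3.png

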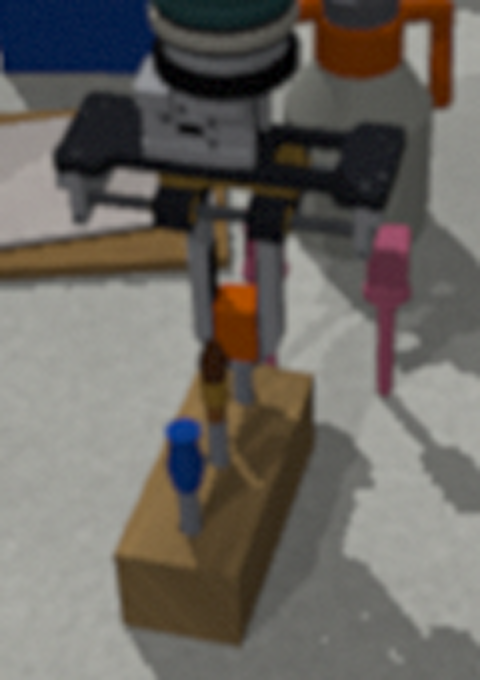

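View pics/w3.png

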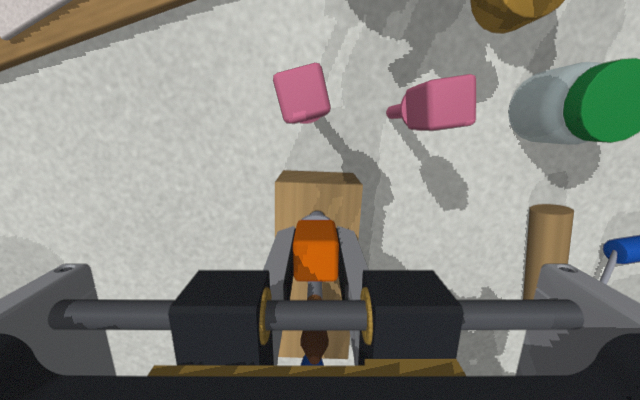

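```bash
python3 -m handwheel '{"delta_pos":[[0,0,-6],[0,0,-16],[0,0,-26],[0,0,-28],[0,0,-28],[0,0,-28],[0,0,-22],[0,0,-12]],"rotation":[[0,0,0],[0,0,0],[0,0,0],[0,0,0],[0,0,0],[0,0,0],[0,0,0],[0,0,0]],"claw":[1,1,1,1,1,1,1,1]}'
python3 - <<'E'
from h import *
o=robot.get_obs(); p=o['tool_pos']; print(p,o['ee_rot'],o['width'])
R=Ro.from_euler('xyz',o['ee_rot']).as_matrix(); print(R.T@(np.array([.571,-.0892,p[2]])-p)*1000)
print(robot.get_obs()['joint_positions'])
E
```

```text
time: 6.45
tool_pos: [0.4792, 0.2336, 0.268]
ee_rot: [-3.14, -0.001, -0.189]
wrist_force: [0.0, -0.1, -1.9]
width: 0.0256
[0.47921726 0.23362619 0.26795401] [-3.14022627e+00 -6.13073146e-04 -1.89495325e-01] 0.025602145133126055
[150.94834242 299.75876507  -0.31704182]
[3.46675597e-01 4.48088912e-02 1.29295676e+00 8.85123452e-04
 1.80260186e+00 5.36374374e-01]
```

```bash
python3 -m handwheel '{"delta_pos":[[10,20,0],[20,40,0],[23,46,0],[24,46,0],[24,46,0],[23,46,0],[18,36,0],[9,20,0]],"rotation":[[0,0,0],[0,0,0],[0,0,0],[0,0,0],[0,0,0],[0,0,0],[0,0,0],[0,0,0]],"claw":[1,1,1,1,1,1,1,1]}'
python3 -m handwheel '{"delta_pos":[[0,0,0],[0,0,6],[0,0,8],[0,0,8],[0,0,8],[0,0,8],[0,0,8],[0,0,4]],"rotation":[[0,0,0.154],[0,0,0.154],[0,0,0.154],[0,0,0.154],[0,0,0.154],[0,0,0.154],[0,0,0.154],[0,0,0.154]],"claw":[1,1,1,1,1,1,1,1]}'
python3 -m handwheel '{"delta_pos":[[0,0,0],[0,0,0],[0,0,0],[0,0,0],[0,0,0],[0,0,0],[0,0,0],[0,0,0]],"rotation":[[0,0,0],[0,0,0],[0,0,0],[0,0,0],[0,0,0],[0,0,0],[0,0,0],[0,0,0]],"claw":[1,1,1,1,1,1,1,1]}'
python3 - <<'E'
from h import *
import pickle
o=robot.get_obs(); p=o['tool_pos']; print(p,o['ee_rot'],o['width'])
for c in ['side','top','wrist']:
  x=save(c,f'pics/{c}4.png');pickle.dump(x,open(f'{c}4.pkl','wb'))
s=pickle.load(open('side4.pkl','rb'))
print(proj(s,p),proj(s,p-[0,0,.089]))
crop('pics/side4.png','pics/s4.png',270,180,130,150,5)
E
```

```text
time: 7.45
tool_pos: [0.571, -0.0913, 0.2648]
ee_rot: [-3.141, 0.003, -0.192]
wrist_force: [-0.5, 0.8, -1.1]
width: 0.0259
time: 8.45
tool_pos: [0.5707, -0.0884, 0.2148]
ee_rot: [3.14, 0.002, -1.426]
wrist_force: [-0.6, 0.6, -1.9]
width: 0.0257
time: 9.45
tool_pos: [0.5714, -0.0898, 0.2155]
ee_rot: [3.142, 0.0, -1.422]
wrist_force: [-0.8, 0.4, -3.0]
width: 0.0255
[ 0.57137991 -0.08977295  0.21545236] [ 3.14159229e+00  8.37090792e-05 -1.42193028e+00] 0.025506153398021945
[334.46536331 251.46071267] [332.72197958 284.46386022]
```

View pics/s4.png

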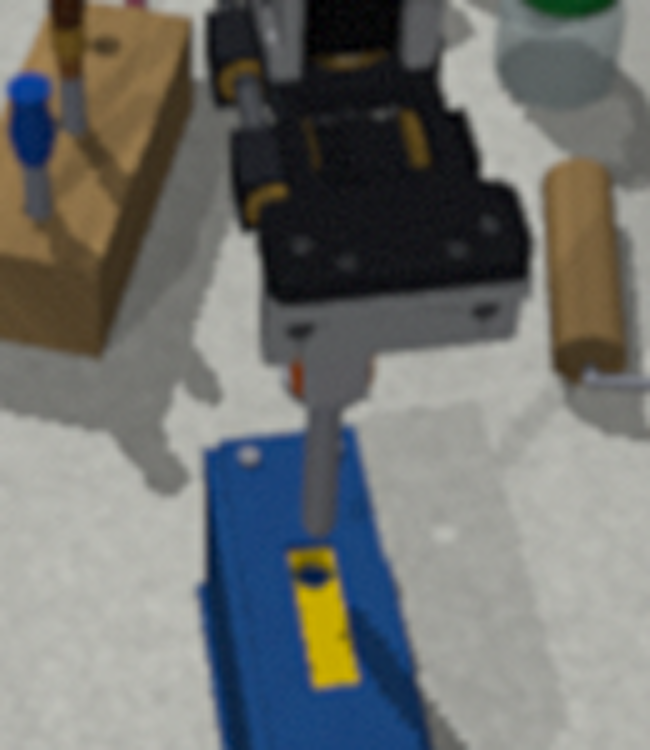

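View pics/wrist4.png

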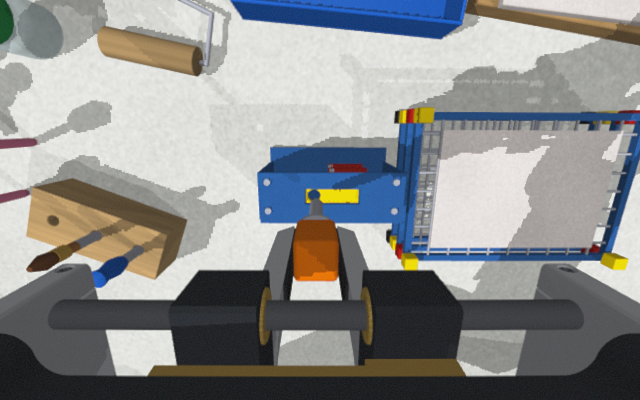

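View pics/top4.png

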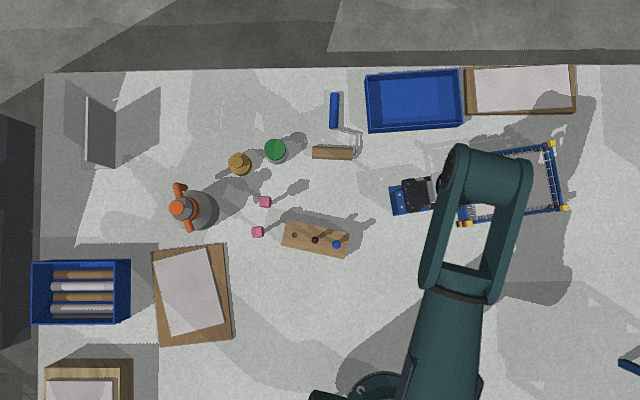

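```bash
python3 - <<'E'
from h import *
import pickle
s=pickle.load(open('side4.pkl','rb')); w=pickle.load(open('wrist4.pkl','rb'))
print('nose side',atz(s,333.6,286,.1265),'hole side',atz(s,333,294.7,.096))
crop('pics/wrist4.png','pics/w4.png',250,150,120,100,6)
p=np.array([.5714,-.0898,.1265]); print('nose pred in wrist',proj(w,p),'hole',proj(w,[.571,-.0892,.096]),'knobtop',proj(w,p+[0,0,.126]))
E
```

```text
nose side [ 0.57282618 -0.09302071  0.1265    ] hole side [ 0.57282232 -0.09010738  0.096     ]
nose pred in wrist [315.47836713 201.97749999] hole [314.89362335 194.78100772] knobtop [315.40005918 262.36982077]
```

View pics/w4.png

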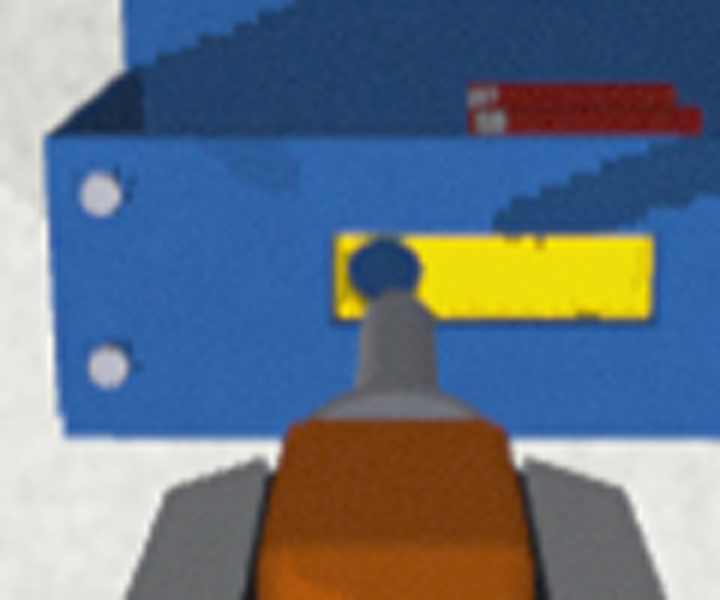

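```bash
python3 -m handwheel '{"delta_pos":[[-1.2,0,0],[-1.1,0,0],[0,0,4],[0,0,6],[0,0,6],[0,0,4],[0,0,0],[0,0,0]],"rotation":[[0,0,0],[0,0,0],[0,0,0],[0,0,0],[0,0,0],[0,0,0],[0,0,0],[0,0,0]],"claw":[1,1,1,1,1,1,1,1]}'
python3 - <<'E'
from h import *
import pickle
o=robot.get_obs(); p=o['tool_pos']; print(p,o['ee_rot'],o['width'])
for c in ['side','wrist']:
  x=save(c,f'pics/{c}5.png');pickle.dump(x,open(f'{c}5.pkl','wb'))
crop('pics/side5.png','pics/s5.png',300,240,70,80,8)
crop('pics/wrist5.png','pics/w5.png',270,160,90,70,8)
E
```

```text
time: 10.6
tool_pos: [0.5712, -0.0875, 0.1957]
ee_rot: [-3.141, -0.0, -1.422]
wrist_force: [0.9, -0.1, -2.0]
width: 0.0256
[ 0.57115022 -0.08753536  0.19566393] [-3.14123615e+00 -7.16874924e-05 -1.42203592e+00] 0.025644060279274714
```

View pics/s5.png

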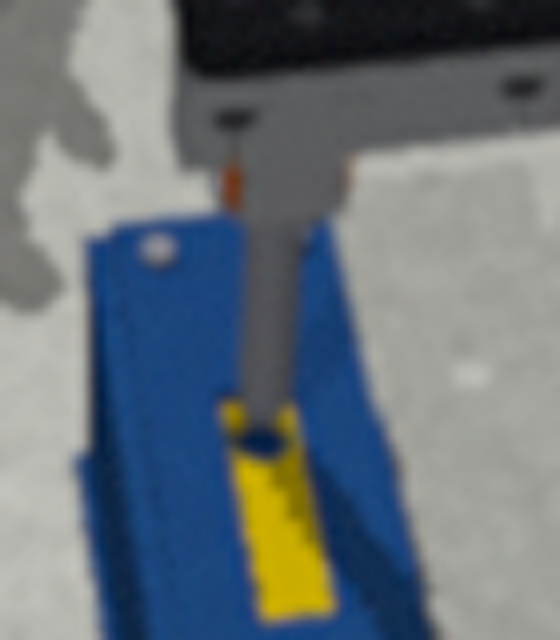

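View pics/w5.png

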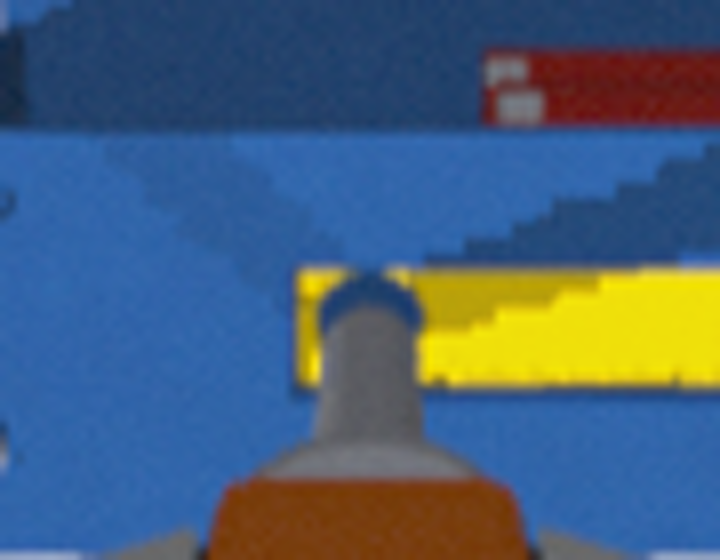

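```bash
python3 -m handwheel '{"delta_pos":[[0,0,2],[0,0,2],[0,0,2],[0,0,2],[0,0,2],[0,0,2],[0,0,0],[0,0,0]],"rotation":[[0,0,0],[0,0,0],[0,0,0],[0,0,0],[0,0,0],[0,0,0],[0,0,0],[0,0,0]],"claw":[1,1,1,1,1,1,1,1]}'
```

```text
time: 11.7
tool_pos: [0.5711, -0.0875, 0.1835]
ee_rot: [-3.141, 0.0, -1.422]
wrist_force: [0.7, -0.0, -1.3]
width: 0.026
```

```bash
python3 -m handwheel '{"delta_pos":[[0,0,2],[0,0,2],[0,0,2],[0,0,2],[0,0,0],[0,0,0],[0,0,0],[0,0,0]],"rotation":[[0,0,0],[0,0,0],[0,0,0],[0,0,0],[0,0,0],[0,0,0],[0,0,0],[0,0,0]],"claw":[1,1,1,1,1,1,1,1]}'
python3 - <<'E'
from h import *
import pickle
o=robot.get_obs(); p=o['tool_pos']; print(p,o['wrist_force'],o['wrist_torque'],o['width'])
for c in ['side','wrist']:
  x=save(c,f'pics/{c}6.png');pickle.dump(x,open(f'{c}6.pkl','wb'))
crop('pics/side6.png','pics/s6.png',300,240,70,80,8)
crop('pics/wrist6.png','pics/w6.png',270,160,90,70,8)
E
```

```text
time: 12.7
tool_pos: [0.5711, -0.0875, 0.1756]
ee_rot: [-3.141, -0.0, -1.422]
wrist_force: [0.5, 0.5, -1.5]
width: 0.0258
[ 0.57110731 -0.08749493  0.17558112] [ 0.503317    0.47587432 -1.53198099] [-0.00081938  0.15211424  0.00050171] 0.02580271267380592
```

View pics/s6.png

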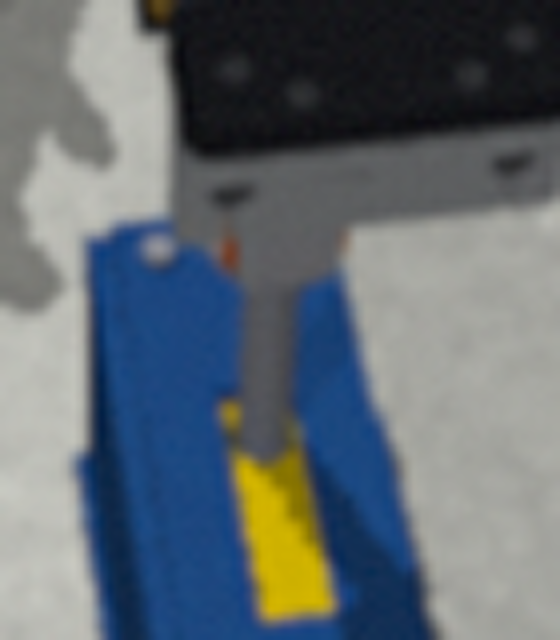

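View pics/w6.png

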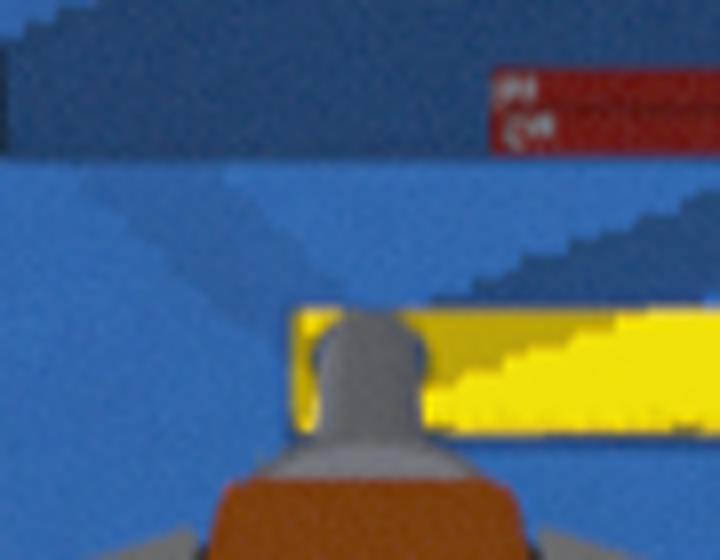

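```bash
python3 -m handwheel '{"delta_pos":[[0,0,2],[0,0,2],[0,0,3],[0,0,0],[1,0,0],[2,0,0],[3,0,0],[3,0,0]],"rotation":[[0,0,0],[0,0,0],[0,0,0],[0,0,0],[0,0,0],[0,0,0],[0,0,0],[0,0,0]],"claw":[1,1,1,1,1,1,1,1]}'
python3 -m handwheel '{"delta_pos":[[3,0,0],[3,0,0],[3,0,0],[3,0,0],[3,0,0],[3,0,0],[2,0,0],[1,0,0]],"rotation":[[0,0,0],[0,0,0],[0,0,0],[0,0,0],[0,0,0],[0,0,0],[0,0,0],[0,0,0]],"claw":[1,1,1,1,1,1,1,1]}'
python3 - <<'E'
from h import *
import pickle
o=robot.get_obs(); p=o['tool_pos']; print(p,o['ee_rot'],o['wrist_force'],o['wrist_torque'],o['width'])
for c in ['side','wrist']:
  x=save(c,f'pics/{c}7.png');pickle.dump(x,open(f'{c}7.pkl','wb'))
crop('pics/side7.png','pics/s7.png',300,240,70,80,8)
crop('pics/wrist7.png','pics/w7.png',250,140,100,70,8)
E
```

```text
time: 13.8
tool_pos: [0.5724, -0.0962, 0.1685]
ee_rot: [-3.142, 0.001, -1.422]
wrist_force: [-0.3, 2.5, -1.4]
width: 0.0258
time: 14.8
tool_pos: [0.5755, -0.1173, 0.1685]
ee_rot: [3.142, 0.0, -1.422]
wrist_force: [-0.3, 2.3, -0.3]
width: 0.0259
[ 0.5754962  -0.1173313   0.16846141] [ 3.14159143e+00  3.78179181e-05 -1.42216398e+00] [-0.334878    2.28425726 -0.32650948] [ 0.54445206  0.31419279 -0.01112477] 0.02588698113444222
```

View pics/s7.png

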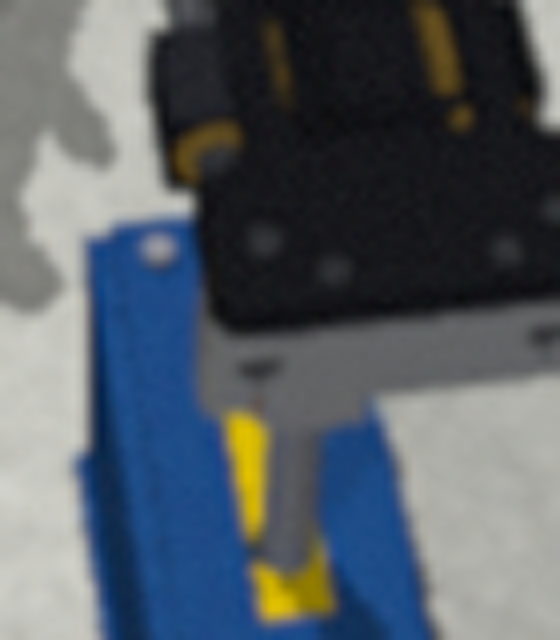

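View pics/w7.png

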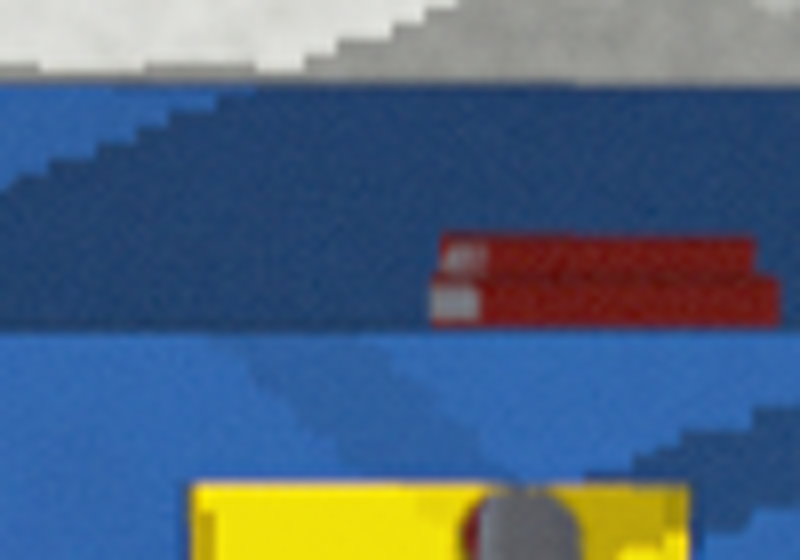

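```bash
python3 -m handwheel '{"delta_pos":[[1.5,0,0],[1.5,0,0],[1.5,0,0],[1.5,0,0],[1,0,0],[1,0,0],[0,0,0],[0,0,0]],"rotation":[[0,0,0],[0,0,0],[0,0,0],[0,0,0],[0,0,0],[0,0,0],[0,0,0],[0,0,0]],"claw":[1,1,1,1,1,1,1,1]}'
```

```text
time: 15.9
tool_pos: [0.5767, -0.1252, 0.1685]
ee_rot: [-3.142, -0.0, -1.422]
wrist_force: [-0.3, 0.6, -1.9]
width: 0.0258
```

```bash
python3 -m handwheel '{"delta_pos":[[0.5,0,0],[0.5,0,0],[0.5,0,0],[0.5,0,0],[0,0,0],[0,0,0],[0,0,0],[0,0,0]],"rotation":[[0,0,0],[0,0,0],[0,0,0],[0,0,0],[0,0,0],[0,0,0],[0,0,0],[0,0,0]],"claw":[1,1,1,1,1,1,1,1]}'
python3 -m handwheel '{"delta_pos":[[0.5,0,0],[0.5,0,0],[0.5,0,0],[0,0,0],[0,0,0],[0,0,0],[0,0,0],[0,0,0]],"rotation":[[0,0,0],[0,0,0],[0,0,0],[0,0,0],[0,0,0],[0,0,0],[0,0,0],[0,0,0]],"claw":[1,1,1,1,1,1,1,1]}'
```

```text
time: 16.9
tool_pos: [0.577, -0.1271, 0.1685]
ee_rot: [-3.142, -0.0, -1.422]
wrist_force: [-1.0, 1.3, -1.1]
width: 0.0258
time: 17.9
tool_pos: [0.5771, -0.1282, 0.1684]
ee_rot: [3.142, 0.001, -1.422]
wrist_force: [-0.9, 4.2, 0.4]
width: 0.0258
```

```bash
python3 -m handwheel '{"delta_pos":[[0.5,0,0],[0,0,0],[0,0,0],[0,0,0],[0,0,0],[0,0,0],[0,0,0],[0,0,0]],"rotation":[[0,0,0],[0,0,0],[0,0,0],[0,0,0],[0,0,0],[0,0,0],[0,0,0],[0,0,0]],"claw":[1,1,1,1,1,1,1,1]}'
python3 - <<'E'
from h import *
import pickle
o=robot.get_obs(); p=o['tool_pos']; print(p,o['ee_rot'],o['wrist_force'],o['wrist_torque'],o['width'])
for c in ['side','wrist']:
  x=save(c,f'pics/{c}8.png');pickle.dump(x,open(f'{c}8.pkl','wb'))
crop('pics/side8.png','pics/s8.png',300,240,70,80,8)
crop('pics/wrist8.png','pics/w8.png',250,170,100,70,8)
E
```

```text
time: 18.9
tool_pos: [0.5772, -0.1283, 0.1684]
ee_rot: [3.141, 0.002, -1.422]
wrist_force: [-1.6, 5.7, -1.0]
width: 0.0257
[ 0.57716142 -0.12832884  0.16842781] [ 3.14147508e+00  1.51040288e-03 -1.42154023e+00] [-1.5851286   5.69552427 -0.98375805] [1.39063276 0.53393928 0.06892214] 0.025711879810960937
```

View pics/s8.png

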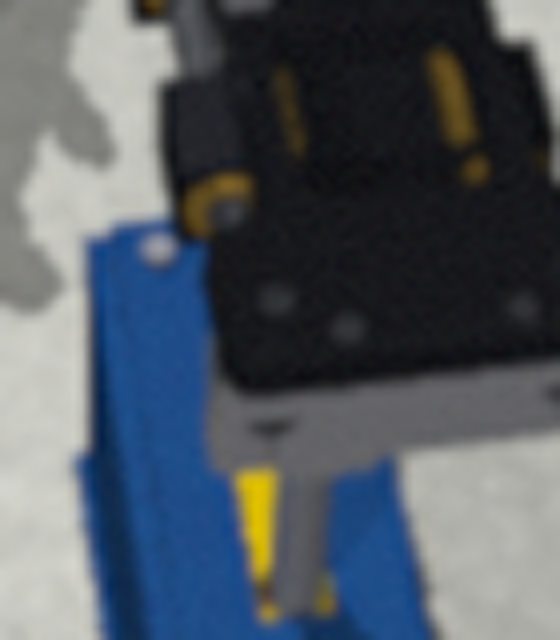

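View pics/w8.png

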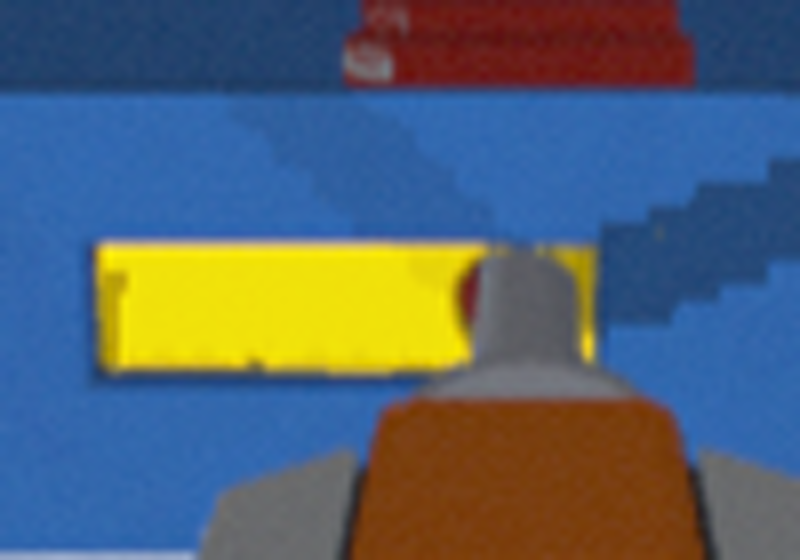

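```bash
python3 -m handwheel '{"delta_pos":[[-0.9,0,0],[-0.9,0,0],[0,0,0],[0,0,0],[0,0,2],[0,0,2],[0,0,2],[0,0,0]],"rotation":[[0,0,0],[0,0,0],[0,0,0],[0,0,0],[0,0,0],[0,0,0],[0,0,0],[0,0,0]],"claw":[1,1,1,1,1,1,1,1]}'
python3 -m handwheel '{"delta_pos":[[0,0,2],[0,0,2],[0,0,2],[0,0,2],[0,0,0],[0,0,0],[0,0,0],[0,0,0]],"rotation":[[0,0,0],[0,0,0],[0,0,0],[0,0,0],[0,0,0],[0,0,0],[0,0,0],[0,0,0]],"claw":[1,1,1,1,1,1,1,1]}'
```

```text
time: 20.0
tool_pos: [0.5771, -0.1277, 0.1621]
ee_rot: [-3.142, -0.001, -1.422]
wrist_force: [0.5, -0.1, -2.3]
width: 0.026
time: 21.0
tool_pos: [0.5771, -0.1273, 0.1546]
ee_rot: [-3.141, -0.0, -1.422]
wrist_force: [-0.7, 0.2, -0.4]
width: 0.0256
```

```bash
python3 -m handwheel '{"delta_pos":[[0,0,2],[0,0,2],[0,0,2],[0,0,0],[0,0,0],[0,0,0],[0,0,0],[0,0,0]],"rotation":[[0,0,0],[0,0,0],[0,0,0],[0,0,0],[0,0,0],[0,0,0],[0,0,0],[0,0,0]],"claw":[1,1,1,1,1,1,1,1]}'
python3 - <<'E'
from h import *
o=robot.get_obs();print(o['wrist_force'],o['wrist_torque'])
E
```

```text
time: 22.0
tool_pos: [0.577, -0.1272, 0.1485]
ee_rot: [-3.141, 0.0, -1.422]
wrist_force: [0.1, 0.1, -2.6]
width: 0.026
[ 0.12876265  0.1131701  -2.62649616] [-0.04140645  0.12440111  0.01267813]
```

```bash
python3 -m handwheel '{"delta_pos":[[0,0,3],[0,0,4],[0,0,4],[0,0,4],[0,0,3],[0,0,2],[0,0,0],[0,0,0]],"rotation":[[0,0,0],[0,0,0],[0,0,0],[0,0,0],[0,0,0],[0,0,0],[0,0,0],[0,0,0]],"claw":[1,1,1,1,1,1,1,1]}'
python3 -m handwheel '{"delta_pos":[[0,0,1.5],[0,0,1.5],[0,0,1.5],[0,0,1.5],[0,0,1],[0,0,0],[0,0,0],[0,0,0]],"rotation":[[0,0,0],[0,0,0],[0,0,0],[0,0,0],[0,0,0],[0,0,0],[0,0,0],[0,0,0]],"claw":[1,1,1,1,1,1,1,1]}'
```

```text
time: 23.0
tool_pos: [0.5771, -0.1273, 0.1287]
ee_rot: [-3.141, -0.0, -1.422]
wrist_force: [0.4, -0.1, -1.8]
width: 0.0261
time: 24.0
tool_pos: [0.5771, -0.1273, 0.1215]
ee_rot: [-3.141, 0.0, -1.422]
wrist_force: [1.0, -0.3, -1.9]
width: 0.026
```

```bash
python3 -m handwheel '{"delta_pos":[[0,0,1],[0,0,1],[0,0,1],[0,0,1],[0,0,1],[0,0,1],[0,0,0],[0,0,0]],"rotation":[[0,0,0],[0,0,0],[0,0,0],[0,0,0],[0,0,0],[0,0,0],[0,0,0],[0,0,0]],"claw":[1,1,1,1,1,1,1,1]}'
python3 -m handwheel '{"delta_pos":[[0,0,1],[0,0,1],[0,0,1],[0,0,1],[0,0,1],[0,0,1],[0,0,0],[0,0,0]],"rotation":[[0,0,0],[0,0,0],[0,0,0],[0,0,0],[0,0,0],[0,0,0],[0,0,0],[0,0,0]],"claw":[1,1,1,1,1,1,1,1]}'
```

```text
time: 25.0
tool_pos: [0.5771, -0.1273, 0.1155]
ee_rot: [-3.141, -0.0, -1.422]
wrist_force: [-1.0, 0.5, 3.3]
width: 0.0264
time: 26.0
tool_pos: [0.5771, -0.1273, 0.1093]
ee_rot: [-3.141, 0.0, -1.422]
wrist_force: [-0.1, -0.3, 2.9]
width: 0.0259
```

```bash
python3 -m handwheel '{"delta_pos":[[0,0,0.5],[0,0,0.5],[0,0,0.5],[0,0,0.5],[0,0,0],[0,0,0],[0,0,0],[0,0,0]],"rotation":[[0,0,0],[0,0,0],[0,0,0],[0,0,0],[0,0,0],[0,0,0],[0,0,0],[0,0,0]],"claw":[1,1,1,1,1,1,1,1]}'
```

```text
time: 27.0
tool_pos: [0.5771, -0.1273, 0.1076]
ee_rot: [-3.141, 0.0, -1.422]
wrist_force: [-0.8, 0.5, 4.6]
width: 0.0255
```

```bash
python3 -m handwheel '{"delta_pos":[[0,0,0.5],[0,0,0],[0,0,0.5],[0,0,0],[0,0,0],[0,0,0],[0,0,0],[0,0,0]],"rotation":[[0,0,0],[0,0,0],[0,0,0],[0,0,0],[0,0,0],[0,0,0],[0,0,0],[0,0,0]],"claw":[1,1,1,1,1,1,1,1]}'
python3 - <<'E'
from h import *
import pickle
o=robot.get_obs();print(o['wrist_force'],o['wrist_torque'])
for c in ['side','wrist']:
  x=save(c,f'pics/{c}9.png');pickle.dump(x,open(f'{c}9.pkl','wb'))
crop('pics/side9.png','pics/s9.png',280,230,100,110,6)
crop('pics/wrist9.png','pics/w9.png',250,170,130,100,6)
E
```

```text
time: 28.0
tool_pos: [0.5771, -0.1272, 0.1075]
ee_rot: [-3.141, -0.0, -1.422]
wrist_force: [-1.6, 1.5, 7.6]
width: 0.0258
[-1.57311322  1.52824466  7.57763432] [0.2239564  0.67411442 0.03755323]
```

View pics/s9.png

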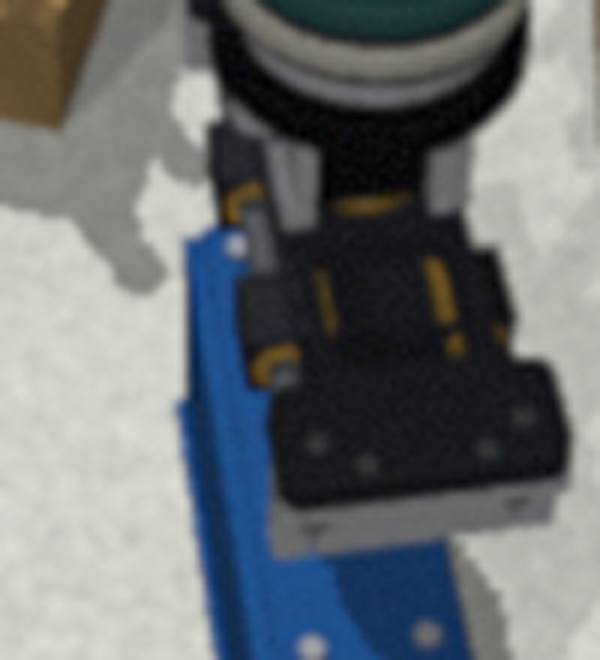

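View pics/w9.png

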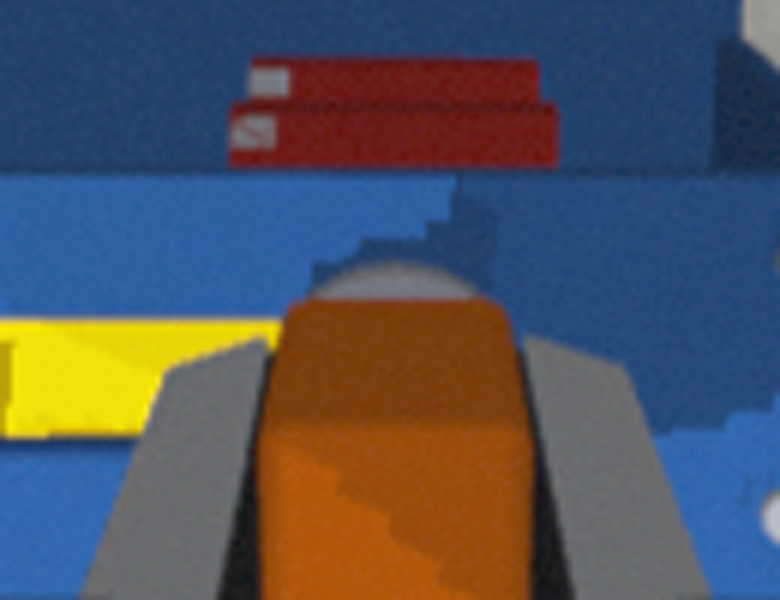

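```bash
python3 -m handwheel '{"delta_pos":[[0,0,0.5],[0,0,0],[0,0,0.5],[0,0,0],[0,0,0],[0,0,0],[0,0,0],[0,0,0]],"rotation":[[0,0,0],[0,0,0],[0,0,0],[0,0,0],[0,0,0],[0,0,0],[0,0,0],[0,0,0]],"claw":[1,1,1,1,1,1,1,1]}'
```

```text
time: 29.1
tool_pos: [0.5771, -0.1273, 0.1075]
ee_rot: [-3.14, -0.0, -1.422]
wrist_force: [-3.0, 0.9, 11.0]
width: 0.0256
```

```bash
python3 -m handwheel '{"delta_pos":[[0,0,-1],[0,0,-1],[0,0,-0.5],[0,0,0],[0,0,0],[0,0,0],[0,0,0],[0,0,0]],"rotation":[[0,0,0],[0,0,0],[0,0,0],[0,0,0],[0,0,0],[0,0,0],[0,0,0],[0,0,0]],"claw":[1,1,1,1,1,0.6,0.2,-0.2]}'
python3 -m handwheel '{"delta_pos":[[0,0,0],[0,0,0],[0,0,0],[0,0,0],[0,0,0],[0,0,0],[0,0,0],[0,0,0]],"rotation":[[0,0,0],[0,0,0],[0,0,0],[0,0,0],[0,0,0],[0,0,0],[0,0,0],[0,0,0]],"claw":[-0.3,-0.3,-0.3,-0.3,-0.3,-0.3,-0.3,-0.3]}'
```

```text
time: 30.1
tool_pos: [0.5766, -0.1272, 0.1072]
ee_rot: [3.14, 0.001, -1.422]
wrist_force: [-0.6, 0.2, -0.1]
width: 0.0424
time: 31.1
tool_pos: [0.577, -0.1272, 0.108]
ee_rot: [-3.142, 0.0, -1.422]
wrist_force: [-0.3, 0.3, -0.1]
width: 0.0609
```

Released. Rise clear, then move sideways for an unobstructed check.

```bash
python3 -m handwheel '{"delta_pos":[[0,0,-8],[0,0,-16],[0,0,-24],[0,0,-28],[0,0,-28],[0,0,-26],[0,0,-14],[0,0,-6]],"rotation":[[0,0,0],[0,0,0],[0,0,0],[0,0,0],[0,0,0],[0,0,0],[0,0,0],[0,0,0]],"claw":[-0.3,-0.3,-0.3,-0.3,-0.3,-0.3,-0.3,-0.3]}'
python3 -m handwheel '{"delta_pos":[[-8,4,0],[-20,10,0],[-28,15,0],[-30,15,0],[-30,15,0],[-20,10,0],[-8,4,0],[0,0,0]],"rotation":[[0,0,0],[0,0,0],[0,0,0],[0,0,0],[0,0,0],[0,0,0],[0,0,0],[0,0,0]],"claw":[-0.3,-0.3,-0.3,-0.3,-0.3,-0.3,-0.3,-0.3]}'
python3 - <<'E'
from h import *
import pickle
for c in ['side','top','wrist']:
  x=save(c,f'pics/{c}10.png');pickle.dump(x,open(f'{c}10.pkl','wb'))
crop('pics/side10.png','pics/s10.png',280,230,130,130,5)
crop('pics/top10.png','pics/t10.png',380,160,110,80,7)
s=pickle.load(open('side10.pkl','rb'))
for z in(.100,.104,.144): print(proj(s,[.577,-.1273,z]))
E
```

```text
time: 32.1
tool_pos: [0.5773, -0.1273, 0.2595]
ee_rot: [-3.14, -0.001, -1.422]
wrist_force: [0.5, -1.2, -0.4]
width: 0.0611
time: 33.1
tool_pos: [0.4834, 0.0044, 0.2578]
ee_rot: [-3.142, -0.0, -1.421]
wrist_force: [-0.3, 0.2, -0.1]
width: 0.0612
[336.00578975 311.60504212]
[336.09134156 310.32686048]
[336.98326587 296.99226845]
```

View pics/s10.png

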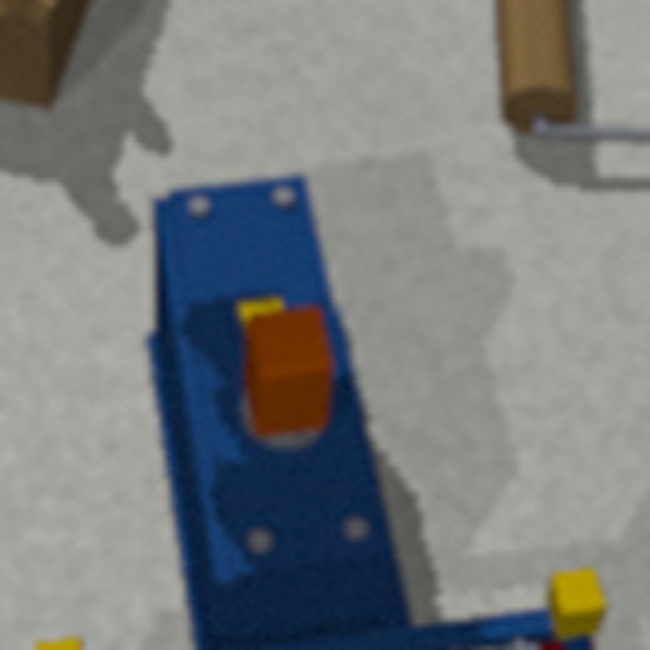

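View pics/side10.png

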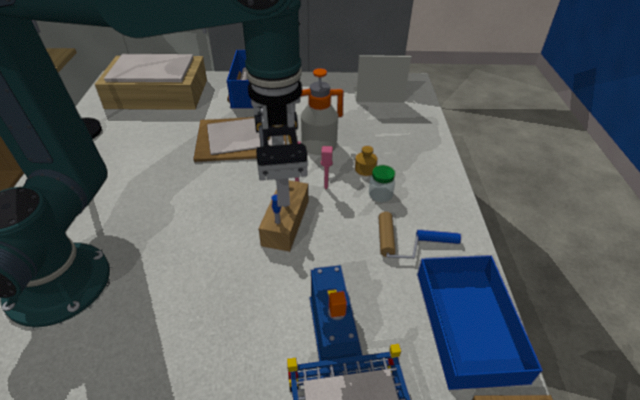

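View pics/top10.png

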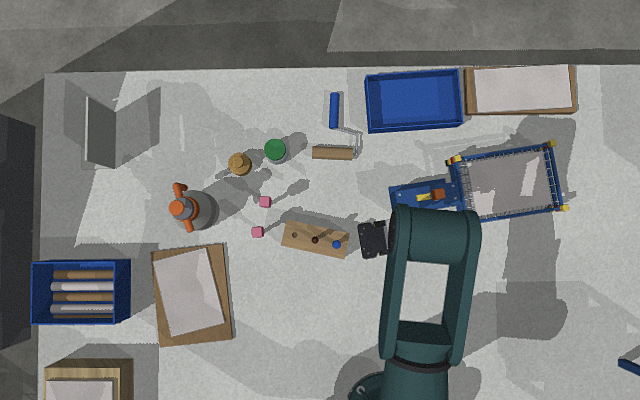

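```bash
python3 - <<'E'
from h import *
o=robot.get_obs();print(o['time'],o['wrist_force'],abs(o['qvel']).max()); print(robot.close_job())
E
```

```text
33.25 [-0.00161147  0.25600951 -0.371513  ] 0.004024699832022946
the job is handed in; nothing more can be done
None
```

The rack is locked: the orange-knobbed pin is through the cover slot, the bar hole and both lugs, with its collar home on the cover. I let it go and handed the job in at about 33 s.

- **Bar:** I saw the bar's hole about 40 mm out of line and lowered the pin into it. I then slid the bar back against about 2 N until it met its end stop at about 6 N.
- **Insertion:** I backed off about 1 mm from the stop. The pin went down through both lugs with no side load and pushed the catch down.
- **Seating:** The tool height stopped at 107.5 mm, where the grasp geometry says home should be. It stayed there as I raised the force to 11 N, the most the force readings showed.
- **After release:** The side picture shows the collar on the cover. The top of the knob is within about 1 px of where it should be when home. In the last side and top pictures nothing else looks moved, and the gripper is clear of everything.
- **Disagreement:** The camera estimate of the bar's hole and the tool reading differed by about 2 mm, which is within calibration. I corrected for it from the pictures before inserting.

No check failed, but I can't see the nose and the catch under the cover. Their final positions are inferred from the tool height and the forces.

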